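Bring the roundness tester's air-bearing table into service

ROBOT

A 6-joint arm with a two-finger parallel gripper is mounted at the origin on the work surface. World frame = base frame: x ahead of the robot, y to its left, z up, the work surface at z = 0. Lengths are in m, angles in degrees, forces in N, time in s.
With the tool pointing down it reaches from about 0.3 to 0.75 m from the base axis. Payload 8.5 kg.
Tool frame: the origin (TCP) lies midway between the tips of the shut fingers; the grasp point (between the pads) lies 19 mm behind it; z points along the fingers, y is the line along which they close (so a half turn about z gives the same grasp; the last joint's range is limited). The gripper opens to 85 mm and grips with 20 to 120 N. Pads are 22 mm wide; open, the fingers measure 114 mm over their backs; the gripper's body (76 mm by 85 mm) begins 54 mm behind the grasp point. The pads swing forward as they close: fully open they stand 13 mm farther back than shut.
Start: joints at [-88.081, 21.807, 74.336, -0, 83.858, -12.336], TCP at [0.135, -0.533, 0.231] pointing down, gripper open.
Joint ranges: [-178.18, 178.18], [-50.72, 133.34], [12.68, 142.11], [-81.47, 261.47], [9.98, 163.14], [-165.26, 165.26]. Speed limits (degrees/s): [136.94, 136.94, 180, 180, 180, 180].

INTERFACE

Orientations are given as a 3x3 rotation matrix whose columns are the frame's x, y, z axes.
In Python, from rig import env gives the robot as it stands. The module is installed in compiled form; this text tells all that it offers.
- The arm moves only by the tool jog_arm, never from a script. Its argument "targets" is a list of rows, each a list of 6 numbers: the shift along the tool's x, y, z in cm, then the turn, a rotation vector about the tool's x, y, z in degrees. A call has 1 to 8 rows; each row is the pose to reach, as a shift and turn from the pose commanded when the call began, along the tool's axes at that moment; what a row does not reach only later rows make up. A row lasts 1/12 s, in which the tool goes at most 41.7 mm and 7.16 degrees, less where a joint would pass 70% of its speed; a pose out of reach is approached as far as the arm can. A call with a gripper value outside its range is refused whole. "hand" is the opening, from 0 (shut) to 1 (fully open), set as the call begins (left out, the last holds). The fingers move at their own pace and stop on an object; "newtons" is the grip in N (left out, the last holds). Time passes only in rows, so rows that repeat a pose let the fingers close. It gives the time, the measured TCP pose, the force, the opening and the grip force at its end, in the units of the state.
- env.observe(): the state, without advancing time (a new reading comes with each control period).
- env.get_image(name): name is "scene" or "top" or "wrist"; returns a dict with "frame" (420x560x3 uint8, red, green, blue), "depth" (420x560 float32, m along the optical axis (not along the pixel's ray), 0 where there is no reading), "fovy" (degrees; the focal length in pixels is half the picture's height over the tangent of half this angle, whatever the lens; pixels are square), "cx", "cy" (the principal point, pixels), "k1" (the pictures are not rectified: a ray, as slopes to the right and down, at radius r is drawn at 1 + k1 r^2 times it, then the intrinsics apply), "cam_to_world" (4x4, takes a point from camera to world coordinates). Camera axes: x right, y down, z forward; pixel columns grow to the right and rows downward; lengths in m; the calibration is good to about 2 mm. A picture is of the moment at which its call begins.
- env.close_job(): hands the job in; it is judged then, once.
Trained networks look in the newest picture that a camera, given by its name, has taken for a name from the list of things; names that differ only in an ending like _2 or _b are one class to them, and where a whole thing is asked for, a point or a joint stands for the part that bears it (a point fixed in the world has none). Each returns a list of dicts, best first, with "score" (0 to 1); they miss things now and then, are a little off and sometimes report something else, mostly with a low value. They report only what shows in the picture. A call takes as long as a camera call. They do not tell look-alikes from the thing itself.
- env.regions_of(camera, target): "pixels" (420x560 bool, what is visible of it) and "point" ([row, column] in pixels, amid what is visible of it).
The state is a dict: "time_s": time; "q": joint angles; "qvel": joint speeds; "joint_efforts": joint torques, N m; "position": TCP position; "tool_rot": TCP orientation; "ft_force": force on the tool from outside, world axes, zero at the start; "wrist_torque": the same for the moment, N m; "grip_width": finger opening in m; "gripper_force": force on a finger pad.
Only numpy, scipy, OpenCV 4.12 (cv2) and the standard library are available. Lean on these libraries where they do the work, as an engineer would, in place of code of your own. Each camera call takes 0.05 s, during which the arm holds its last target. There are 200 camera calls.

TASK

Bring the roundness tester into service, in the order that protects its air bearing: push the mushroom knob of the air valve fully down, then tap the raised end of the paddle rocker on the bench power unit so that it tips right over, then press the flat round drive button on the control station fully in. Use light presses of the fingertips only: do not pick up or shift the power unit or the control station, do not press the emergency stop, and leave everything else where it is.

Things in the scene. Friction and masses are not known exactly. Their poses are not given: they have to be found in the camera images.
- air_unit: air preparation unit bolted to the table, 80 (x) x 160 (y) mm foot, 160 mm tall. +y half: filter-regulator with clear bowl, gauge facing -x and a straight grey ribbed cap 34 mm wide, top at z = 139 mm, fixed, not to be pressed. -y half: aluminium valve block with the push valve's black mushroom knob on top. Origin: centre of the underside, z up
- valve_top (a point): centre of the top of the air valve's mushroom knob (38 mm wide), at (8, -45, 160) mm in air_unit while the valve is out, z = 150 mm when in and let go; it moves with the knob
- air_valve (a joint): travel of the air valve's stem, m: 0 to 0.002 out (air off, as it starts), 0.010 fully in (air on; counts as on from 0.007). It slides straight down against about 4 N of friction and stays where it is left. The knob sits on it on an over-travel spring (1 N to start, 1.5 N/mm, 6 mm), so while pressed the knob stands 2 mm or more lower than this travel says
- power_unit: bench power unit, a loose grey box 95 (x) x 170 (y) x 54 mm high, 0.9 kg, standing on the table on rubber feet: on top the paddle rocker in its -y half, a round socket outlet in its +y half. Origin: centre of the underside
- rocker_end (a point): the spot to tap, on the rocker's raised half, 18 mm from its axis, at (16, -42, 73) mm in power_unit while off, z = 68 mm when over; it moves with the rocker. The rocker is a shallow V, 52 (x) x 40 (y) mm, axis along power_unit's y at (0, -42, 64) mm: while off its -x half is level, 68 mm above the table, and its +x half slopes up by 0.30 rad; tipping lays the +x half level
- rocker (a joint): angle of the rocker, rad: 0 off (as it starts), 0.30 fully over (on; counts as on from 0.22). Friction 0.07 N m, about 4 N at the spot; it stays where it is left. Beyond 5 N the whole switch insert gives way downwards on a spring (1.5 N/mm, 6 mm) and comes back when let go
- control_station: control station, a loose grey plastic box 80 (x) x 150 (y) x 55 mm high, 0.7 kg, on the table: on top a flat round drive button in its -y half and the emergency stop, a larger mushroom, in its +y half. Origin: centre of the underside
- drive_top (a point): centre of the flat top of the drive button (a black cylinder 30 mm wide in a steel collar 38 mm wide whose top is at z = 60 mm), at (0, -42, 78) mm in control_station while it is out, z = 70 mm when in and let go; it moves with the button
- drive_button (a joint): travel of the drive button, m: 0 out (off, as it starts), 0.008 fully in (on; counts as on from 0.0055). About 3.5 N of friction; it stays where it is left. Its cap sits on an over-travel spring (1 N to start, 1.5 N/mm, 6 mm), so while pressed the cap stands about 2 mm or more lower than this travel says
- estop_top (a point): centre of the top of the emergency stop (mushroom 40 mm wide), at (0, 42, 87) mm in control_station; not to be pressed
- estop (a joint): travel of the emergency stop, m: 0 out, 0.006 fully in; sprung, 2 N to start and 6 N fully in; pressed from 0.002
- ring_gauge: loose steel ring gauge, 44 mm across, 22 mm high, bystander. Origin: centre of the underside
- plug_master: loose steel plug master, foot 42 mm across, neck 24 mm, 52 mm high, bystander. Origin: centre of the underside
- housing: loose machined aluminium housing, 90 x 90 x 76 mm, bystander. Origin: centre of the underside
- dial_stand: loose dial indicator on a black magnetic base, base 50 x 50 mm, 192 mm high, bystander. Origin: centre of the underside
- micrometer: loose micrometer lying flat, about 125 x 40 mm, 15 mm high, bystander
- caliper: loose caliper lying flat, about 200 x 75 mm, 12 mm high, bystander. Origin: under the middle of its beam
- screwdriver: loose screwdriver lying flat, 170 mm long, bystander
Things that resemble listed ones, but are neither listed nor needed, are in the scene too. What is shaped like the power_unit but turquoise or yellow is not meant.

How it is judged (in metres and radians):
On the way, in this order (a step that is already met when the one before it is completed fails the run):
1. the air valve is in while power and drive are still off (value of joint air_valve above 0.007 m and value of joint rocker below 0.1 rad and value of joint drive_button below 0.003 m), for 0.1 s.
2. the power rocker is over while the drive is still off (value of joint air_valve above 0.007 m and value of joint rocker above 0.22 rad and value of joint drive_button below 0.003 m), for 0.1 s.
3. the drive button is in (value of joint air_valve above 0.007 m and value of joint rocker above 0.22 rad and value of joint drive_button above 0.0055 m), for 0.1 s.
At the end, for the whole second after the job is handed in: air valve in (at least 7 of 10 mm), rocker over (0.22 of 0.30 rad), drive button in (5.5 of 8 mm), emergency stop out (under 2 mm), power unit and control station level, at rest and within 15 mm of where they were, every bystander within 15 mm of its place (all of step 3 and value of joint estop below 0.002 m and distance of each of power_unit, control_station, ring_gauge, plug_master, housing, dial_stand, micrometer, caliper, screwdriver from where it was at the start of the episode below 0.015 m and angle between each of power_unit, control_station's own z axis and vertical below 0.05 rad and linear speed of each of power_unit, control_station below 0.01 m/s); the robot touches nothing.
It fails at once if the power rocker is tipped before the air is on, or the drive button pressed before the power is on ((value of joint rocker above 0.12 rad and value of joint air_valve below 0.007 m) or (value of joint drive_button above 0.003 m and value of joint rocker below 0.22 rad)).
It fails at once if the emergency stop is pressed (2 mm) (value of joint estop above 0.002 m).
It fails at once if the air unit, power unit or control station is pressed harder than 25 N (contact force between any of the arm, the fingers and air_unit above 25 N or contact force between any of the arm, the fingers and power_unit above 25 N or contact force between any of the arm, the fingers and control_station above 25 N).
It fails at once if the power unit or control station is lifted, carried or shifted by more than 15 mm (distance of any of power_unit, control_station from where it was at the start of the episode above 0.015 m).
It fails at once if a bystander is moved by more than 15 mm (distance of any of ring_gauge, plug_master, housing, dial_stand, micrometer, caliper, screwdriver from where it was at the start of the episode above 0.015 m).
It also fails if it takes over 58 s, if anything falls off the work surface, if the arm or the gripper's body presses on something with over 40 N, if the wrist force passes 120 N, or if a joint passes its speed limit or range.

## Working session

There is one attempt and no reset: what is moved stays moved. The work goes in short steps, Python scripts to look and compute and a tool call to move; the robot and the scene stay as the last step left them, time stands still between calls to the robot, and variables do not carry over. Pictures are saved under pics/ and viewed, at most 10 in all, crops included, and the job is handed in when it is done.

Besides the shell and the picture viewer there is one more tool, called after ">>>" as name([rows], argument=value, ...), one row to a line, values as JSON. jog_arm: Moves the arm, as the interface text tells. Its arguments: {"type":"object","properties":{"targets":{"type":"array","items":{"type":"array","items":{"type":"number"}}},"hand":{"type":"number"},"newtons":{"type":"number"}},"required":["targets"]}

```bash
mkdir -p pics
cat > h.py <<'E'
import numpy as np, cv2
from rig import env
def pts(im):
    h,w=im["depth"].shape; f=h/2/np.tan(np.radians(im["fovy"])/2)
    K=np.array([[f,0,im["cx"]],[0,f,im["cy"]],[0,0,1]])
    v,u=np.mgrid[:h,:w].astype(float)
    xd=np.stack([(u-im["cx"])/f,(v-im["cy"])/f],-1); x=xd.copy()
    for _ in range(20): x=xd/(1+im["k1"]*(x**2).sum(-1,keepdims=True))
    z=im["depth"]; c=np.concatenate([x*z[...,None],z[...,None]],-1)
    T=np.array(im["cam_to_world"]); P=c@T[:3,:3].T+T[:3,3]; P[z==0]=np.nan
    return P
E
python3 - <<'E'
from h import *
for n in ("top","scene"):
    im=env.get_image(n); P=pts(im); np.save(n+".npy",P); np.save(n+"_rgb.npy",im["frame"])
    cv2.imwrite(f"pics/{n}1.png",im["frame"][...,::-1])
    print(n,np.array(im["cam_to_world"])[:3,3].round(3))
    for t in ("air_unit","valve_top","power_unit","rocker_end","control_station","drive_top","estop_top"):
        for r in env.regions_of(n,t)[:3]:
            m=r["pixels"]; p=P[m]; p=p[~np.isnan(p[:,0])]
            if len(p)==0: continue
            print(t,round(r["score"],2),np.round(r["point"]),m.sum(),np.median(p,0).round(3),"zmax",np.percentile(p[:,2],97).round(3))
o=env.observe();print(o["time_s"],o["tool_rot"],o["ft_force"],o["grip_width"])
E
```

```text
top [0.399 0.002 1.456]
air_unit 0.71 [207. 172.] 1731 [0.548 0.289 0.036] zmax 0.161
air_unit 0.61 [197. 284.] 254 [ 0.578 -0.033  0.07 ] zmax 0.077
valve_top 0.59 [196. 180.] 130 [0.569 0.246 0.16 ] zmax 0.164
power_unit 0.94 [198. 272.] 2147 [0.578 0.011 0.059] zmax 0.073
power_unit 0.86 [274. 166.] 2178 [0.358 0.308 0.059] zmax 0.072
power_unit 0.64 [296. 401.] 1832 [ 0.303 -0.345  0.058] zmax 0.071
rocker_end 0.72 [311. 388.] 188 [ 0.265 -0.311  0.069] zmax 0.076
rocker_end 0.72 [140. 219.] 512 [0.746 0.151 0.15 ] zmax 0.193
rocker_end 0.65 [200. 286.] 235 [ 0.578 -0.033  0.07 ] zmax 0.077
control_station 0.58 [217. 368.] 1662 [ 0.53  -0.274  0.055] zmax 0.087
drive_top 0.67 [215. 390.] 101 [ 0.53  -0.321  0.077] zmax 0.083
drive_top 0.26 [195. 286.] 261 [ 0.578 -0.033  0.069] zmax 0.077
estop_top 0.42 [212. 362.] 118 [ 0.531 -0.239  0.086] zmax 0.091
scene [0.985 0.35  1.065]
air_unit 0.64 [292. 205.] 1717 [ 0.787 -0.057  0.07 ] zmax 0.078
air_unit 0.55 [311. 392.] 3001 [0.568 0.296 0.092] zmax 0.16
air_unit 0.33 [335. 294.] 1281 [0.755 0.158 0.054] zmax 0.191
valve_top 0.84 [2
[... 279 characters left out ...]
 0.318 0.058] zmax 0.072
rocker_end 0.97 [270. 444.] 420 [0.399 0.324 0.069] zmax 0.076
rocker_end 0.58 [236. 275.] 360 [ 0.579 -0.031  0.069] zmax 0.077
rocker_end 0.5 [107. 271.] 243 [ 0.262 -0.312  0.068] zmax 0.075
control_station 0.66 [176. 215.] 1997 [ 0.544 -0.264  0.055] zmax 0.086
drive_top 0.26 [179. 217.] 1929 [ 0.544 -0.263  0.055] zmax 0.087
drive_top 0.25 [164. 279.] 315 [ 0.386 -0.184  0.021] zmax 0.028
estop_top 0.5 [173. 225.] 136 [ 0.534 -0.235  0.086] zmax 0.09
0.8 [[ 9.69221651e-01  2.46189744e-01 -1.86982075e-05]
 [ 2.46189744e-01 -9.69221652e-01 -5.96199222e-06]
 [-1.95904889e-05  1.17518502e-06 -1.00000000e+00]] [ 0.0614974  -0.71945068  0.15181932] 0.08554660701781464
```

View pics/top1.png

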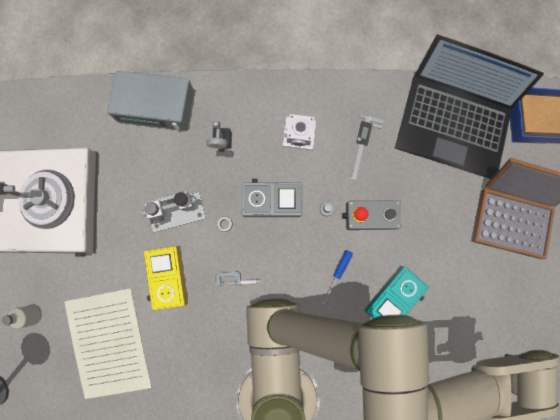

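View pics/scene1.png

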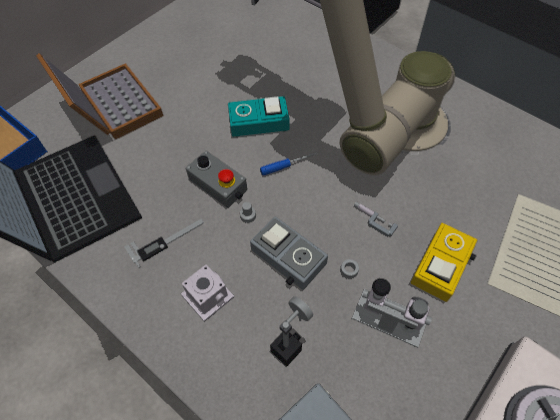

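The top view shows the air unit's knob at about (196,180), the grey power unit at (198,272) with its rocker on the right, and the control station at (215,372). The station's red e-stop is on the left and the drive button at (215,390). Yellow and turquoise are decoys. Next I refine the target points and yaw angles.

Run:
```python
from h import *
def box(P,c,r): 
    return P[(np.abs(P[...,:2]-np.array(c)).max(-1)<r)]
for n in ("top","scene"):
    P=np.load(n+".npy")
    a=box(P,(.568,.248),.03);a=a[a[:,2]>.15];print(n,"valve",len(a),a.mean(0),((a.min(0)+a.max(0))/2))
    d=box(P,(.53,-.321),.03);d=d[d[:,2]>.07];print("drive",len(d),d.mean(0),(d.min(0)+d.max(0))/2)
    e=box(P,(.53,-.237),.03);e=e[e[:,2]>.075];print("estop",len(e),e.mean(0))
    b=box(P,(.578,.01),.11); b=b[(b[:,2]>.045)&(b[:,2]<.085)]
    print("PU rect",cv2.minAreaRect(b[:,:2].astype(np.float32)*1000))
    r=box(P,(.578,-.033),.035); r=r[r[:,2]>.0645]
    print("rocker rect",cv2.minAreaRect(r[:,:2].astype(np.float32)*1000))
    for x0 in np.arange(.545,.615,.008):
        s=r[np.abs(r[:,0]-x0)<.004]; print(x0.round(3),len(s),np.median(s[:,2]).round(4) if len(s) else "")
```

```text
top valve 163 [0.56788177 0.2474815  0.15919549] [0.56822742 0.24864422 0.15757659]
drive 92 [ 0.53138216 -0.32160967  0.07749258] [ 0.5321214  -0.32159722  0.07786371]
estop 150 [ 0.53126879 -0.23695331  0.08569565]
PU rect ((579.5089721679688, 9.776519775390625), (167.30929565429688, 95.360107421875), 89.46238708496094)
rocker rect ((581.398193359375, -33.61478805541992), (67.15876007080078, 61.97516632080078), 89.46171569824219)
0.545 0 
0.553 27 0.0677
0.561 41 0.0682
0.569 41 0.0679
0.577 41 0.0694
0.585 36 0.0699
0.593 46 0.0723
0.601 38 0.0748
0.609 8 0.0655
scene valve 268 [0.56886238 0.24994665 0.15861935] [0.56665345 0.2491952  0.15699049]
drive 99 [ 0.53219168 -0.31999055  0.07759117] [ 0.53114907 -0.3214199   0.07649635]
estop 169 [ 0.53295445 -0.23508244  0.08482374]
PU rect ((578.9201049804688, 10.806114196777344), (170.31822204589844, 97.35113525390625), 89.65205383300781)
rocker rect ((578.2495727539062, -30.56698989868164), (55.23945617675781, 44.26200866699219), 0.17621929943561554)
0.545 0 
0.553 40 0.0678
0.561 48 0.0684
0.569 49 0.0688
0.577 51 0.0684
0.585 46 0.0713
0.593 47 0.0737
0.601 72 0.073
0.609 3 0.0648
```

>>> jog_arm([
  [0,0,0,0,0,7],
  [0,0,0,0,0,14.25],
  [0,0,0,0,0,14.25],
  [0,0,0,0,0,14.25],
], hand=0)

```text
time_s: 1.13
position: [0.1354, -0.533, 0.2313]
tool_rot: [[1.0, 0.004, 0.0], [0.004, -1.0, 0.0], [0.0, -0.0, -1.0]]
ft_force: [0.8, 0.3, -0.4]
grip_width: 0.0385
gripper_force: 0.0
```

>>> jog_arm([
  [43.3,-78.2,0,0,0,0],
  [43.3,-78.2,0,0,0,0],
  [43.3,-78.2,0,0,0,0],
  [43.3,-78.2,0,0,0,0],
  [43.3,-78.2,0,0,0,0],
  [43.3,-78.2,0,0,0,0],
  [43.3,-78.2,0,0,0,0],
  [43.3,-78.2,0,0,0,0],
], hand=0)

```text
time_s: 1.8
position: [0.2973, -0.2396, 0.2315]
tool_rot: [[1.0, 0.004, 0.0], [0.004, -1.0, -0.001], [0.0, 0.001, -1.0]]
ft_force: [1.4, -1.5, -0.7]
grip_width: 0.0003
gripper_force: 0.0
```

>>> jog_arm([
  [27,-48.6,0,0,0,0],
  [27,-48.6,0,0,0,0],
  [27,-48.6,0,0,0,0],
  [27,-48.6,0,0,0,0],
  [27,-48.6,0,0,0,0],
  [27,-48.6,0,0,0,0],
  [27,-48.6,0,0,0,0],
  [27,-48.6,0,0,0,0],
])

```text
time_s: 2.47
position: [0.4593, 0.0523, 0.2315]
tool_rot: [[1.0, 0.005, 0.001], [0.005, -1.0, -0.0], [0.001, 0.0, -1.0]]
ft_force: [1.0, -1.5, 0.8]
grip_width: 0.0001
gripper_force: 0.0
```

>>> jog_arm([
  [10.8,-19.4,0,0,0,0],
  [10.8,-19.4,0,0,0,0],
  [10.8,-19.4,0,0,0,0],
  [10.8,-19.4,0,0,0,0],
  [10.8,-19.4,0,0,0,0],
  [10.8,-19.4,0,0,0,0],
  [10.8,-19.4,0,0,0,0],
  [10.8,-19.4,0,0,0,0],
])

```text
time_s: 3.13
position: [0.5665, 0.2442, 0.2307]
tool_rot: [[1.0, 0.004, -0.001], [0.004, -1.0, -0.0], [-0.001, 0.0, -1.0]]
ft_force: [-0.9, -0.8, -0.5]
grip_width: 0.0003
gripper_force: 0.0
```

>>> jog_arm([
  [0.15,-0.4,2.5,0,0,0],
  [0.15,-0.4,5,0,0,0],
  [0.15,-0.4,6,0,0,0],
  [0.15,-0.4,6.2,0,0,0],
  [0.15,-0.4,6.2,0,0,0],
  [0.15,-0.4,6.2,0,0,0],
])

```text
time_s: 3.63
position: [0.5687, 0.2476, 0.1709]
tool_rot: [[1.0, -0.0, 0.002], [-0.0, -1.0, 0.0], [0.002, -0.0, -1.0]]
ft_force: [-0.1, 0.9, 0.5]
grip_width: 0.0002
gripper_force: 0.0
```

>>> jog_arm([
  [0,0,0.5,0,0,0],
  [0,0,0.8,0,0,0],
  [0,0,1.1,0,0,0],
  [0,0,1.4,0,0,0],
  [0,0,1.7,0,0,0],
  [0,0,1.9,0,0,0],
  [0,0,1.9,0,0,0],
])

```text
time_s: 4.22
position: [0.5684, 0.2479, 0.1501]
tool_rot: [[1.0, 0.0, 0.0], [0.0, -1.0, -0.0], [0.0, 0.0, -1.0]]
ft_force: [-0.2, -1.1, 3.5]
grip_width: -0.0001
gripper_force: 1.6
```

>>> jog_arm([
  [0,0,0.15,0,0,0],
  [0,0,0.3,0,0,0],
  [0,0,0.35,0,0,0],
  [0,0,0.35,0,0,0],
])

```text
time_s: 4.55
position: [0.5684, 0.248, 0.147]
tool_rot: [[1.0, 0.0, 0.001], [0.0, -1.0, 0.0], [0.001, -0.0, -1.0]]
ft_force: [0.1, -1.1, 5.5]
grip_width: -0.0
gripper_force: 2.7
```

>>> jog_arm([
  [0,0,-1,0,0,0],
  [0,0,-4,0,0,0],
  [0,0,-7,0,0,0],
  [1.3,13.5,-7,0,0,0],
  [2.7,28,-7,0,0,0],
  [2.7,28,-7,0,0,0],
  [2.7,28,-7,0,0,0],
  [2.7,28,-7,0,0,0],
])

```text
time_s: 5.22
position: [0.5878, 0.039, 0.2171]
tool_rot: [[1.0, 0.001, -0.001], [0.001, -1.0, 0.0], [-0.001, -0.0, -1.0]]
ft_force: [0.9, 0.2, -0.3]
grip_width: -0.0
gripper_force: 0.0
```

Finish moving to above rocker_end (0.595, -0.0315), and check the valve from depth.

>>> jog_arm([
  [0.8,7,0,0,0,0],
  [0.8,7,2,0,0,0],
  [0.8,7,6,0,0,0],
  [0.8,7,10,0,0,0],
  [0.8,7,11.5,0,0,0],
  [0.8,7,12,0,0,0],
  [0.8,7,12,0,0,0],
])

```text
time_s: 5.8
position: [0.5959, -0.0292, 0.0961]
tool_rot: [[1.0, 0.0, -0.002], [0.0, -1.0, 0.001], [-0.002, -0.001, -1.0]]
ft_force: [0.8, 0.4, 0.2]
grip_width: -0.0001
gripper_force: 0.0
```

Run:
```python
from h import *
for n in ("top","scene"):
    im=env.get_image(n);P=pts(im)
    a=P[np.abs(P[...,:2]-np.array((.568,.2485))).max(-1)<.012]; print(n,np.median(a[:,2]))
cv2.imwrite("pics/s2.png",im["frame"][...,::-1])
o=env.observe();print(o["position"],o["ft_force"])
```

```text
top 0.14958689375080148
scene 0.14650327806815944
[ 0.59705783 -0.02937894  0.09839447] [ 0.80587223 -0.45360543  0.88757645]
```

View pics/s2.png

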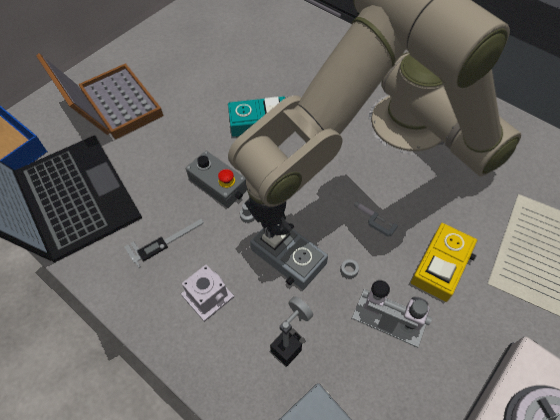

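The valve is in: the knob top reads 149.6 mm. The picture shows the fingers over the far part of the grey unit's rocker, around (270,235).

>>> jog_arm([
  [-0.1,0.2,0.8,0,0,0],
  [-0.1,0.2,1.5,0,0,0],
  [-0.1,0.2,1.9,0,0,0],
  [-0.1,0.2,2.2,0,0,0],
  [-0.1,0.2,2.5,0,0,0],
  [-0.1,0.2,2.7,0,0,0],
  [-0.1,0.2,2.9,0,0,0],
  [-0.1,0.2,2.9,0,0,0],
])

```text
time_s: 6.57
position: [0.5959, -0.0315, 0.068]
tool_rot: [[1.0, 0.0, 0.002], [0.0, -1.0, -0.0], [0.002, 0.0, -1.0]]
ft_force: [4.1, 0.5, 4.1]
grip_width: -0.0003
gripper_force: 2.2
```

>>> jog_arm([
  [0,0,0.15,0,0,0],
  [0,0,0.3,0,0,0],
  [0,0,0.4,0,0,0],
  [0,0,0.4,0,0,0],
])

```text
time_s: 6.9
position: [0.5959, -0.0315, 0.0647]
tool_rot: [[1.0, 0.0, 0.002], [0.0, -1.0, -0.0], [0.002, 0.0, -1.0]]
ft_force: [1.6, 1.4, 9.1]
grip_width: 0.0001
gripper_force: 4.6
```

>>> jog_arm([
  [0,0,-1,0,0,0],
  [0,0,-4,0,0,0],
  [0,0,-8,0,0,0],
  [0,0,-11,0,0,0],
  [-1.6,7.5,-11,0,0,0],
  [-3.2,15,-11,0,0,0],
  [-3.2,15,-11,0,0,0],
  [-3.2,15,-11,0,0,0],
])

```text
time_s: 7.57
position: [0.5614, -0.1839, 0.1735]
tool_rot: [[1.0, -0.001, -0.003], [-0.001, -1.0, 0.0], [-0.003, -0.0, -1.0]]
ft_force: [0.5, 0.5, 0.9]
grip_width: 0.0003
gripper_force: 0.0
```

Run:
```python
from h import *
for n in ("top","scene"):
    im=env.get_image(n);P=pts(im)
    for x in (.559,.567,.587,.595,.602):
        a=P[np.abs(P[...,:2]-np.array((x,-.0315))).max(-1)<.006]; print(n,x,len(a),np.median(a[:,2]))
    b=P[np.abs(P[...,:2]-np.array((.578,.01))).max(-1)<.11]; b=b[(b[:,2]>.045)&(b[:,2]<.085)]
    print("PU rect",cv2.minAreaRect(b[:,:2].astype(np.float32)*1000))
cv2.imwrite("pics/s3.png",cv2.resize(im["frame"][150:320,160:400,::-1],None,fx=3,fy=3))
o=env.observe();print(o["position"],o["ft_force"])
```

```text
top 0.559 18 0.0745681205204638
top 0.567 15 0.07194061429636744
top 0.587 18 0.06791245182803674
top 0.595 17 0.06875943714697708
top 0.602 17 0.06691079897072272
PU rect ((579.512939453125, 9.840530395507812), (167.1700439453125, 95.16456604003906), 89.57979583740234)
scene 0.559 24 0.07333757636903726
scene 0.567 24 0.07094416072504256
scene 0.587 22 0.06827952239857182
scene 0.595 26 0.06901102861513325
scene 0.602 33 0.06630264898569027
PU rect ((578.17138671875, 10.612342834472656), (170.8115234375, 96.71643829345703), 89.93730163574219)
[ 0.56141631 -0.18511323  0.17319595] [-0.3255252   0.35113316 -0.48248574]
```

View pics/s3.png

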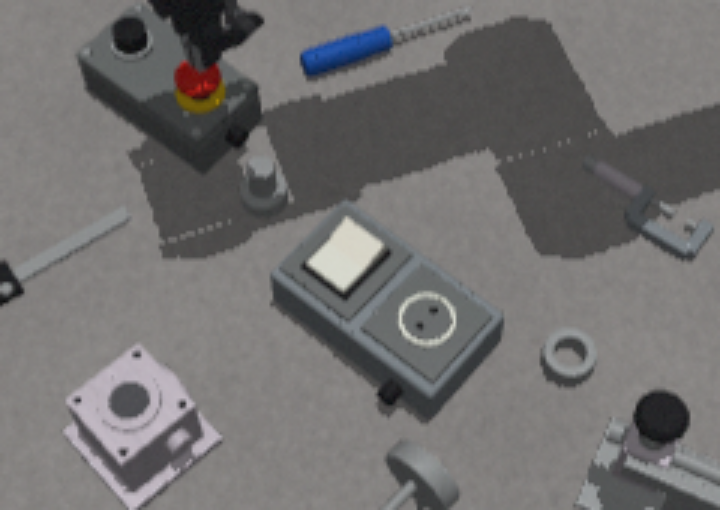

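The rocker is over: its +x half is level at 68 mm and the unit hasn't shifted. Next is the drive button, crossing above the e-stop at z = 0.173.

>>> jog_arm([
  [-1.5,7,0,0,0,0],
  [-2.9,13.5,0,0,0,0],
  [-2.9,13.5,0,0,0,0],
  [-2.9,13.5,0,0,0,0],
  [-2.9,13.5,3,0,0,0],
  [-2.9,13.5,6,0,0,0],
  [-2.9,13.5,7.5,0,0,0],
  [-2.9,13.5,7.5,0,0,0],
])

```text
time_s: 8.33
position: [0.5326, -0.314, 0.0949]
tool_rot: [[1.0, 0.0, -0.007], [0.001, -1.0, 0.006], [-0.007, -0.006, -1.0]]
ft_force: [-0.3, -0.4, 0.3]
grip_width: -0.0002
gripper_force: 0.0
```

>>> jog_arm([
  [0,0,0,0,0,0],
  [0,0,0,0,0,0],
  [0,0,0,0,0,0],
])

```text
time_s: 8.58
position: [0.5349, -0.3164, 0.1004]
tool_rot: [[1.0, 0.001, 0.002], [0.001, -1.0, -0.002], [0.002, 0.002, -1.0]]
ft_force: [-0.9, -0.8, -0.2]
grip_width: -0.0
gripper_force: 0.0
```

>>> jog_arm([
  [-0.3,0.4,0.6,0,0,0],
  [-0.3,0.4,1.2,0,0,0],
  [-0.3,0.4,1.6,0,0,0],
  [-0.3,0.4,2.0,0,0,0],
  [-0.3,0.4,2.3,0,0,0],
  [-0.3,0.4,2.6,0,0,0],
  [-0.3,0.4,2.9,0,0,0],
  [-0.3,0.4,2.9,0,0,0],
])

```text
time_s: 9.25
position: [0.5311, -0.3204, 0.0694]
tool_rot: [[1.0, 0.0, -0.001], [0.0, -1.0, 0.0], [-0.001, -0.0, -1.0]]
ft_force: [-1.8, 0.2, 2.5]
grip_width: 0.0001
gripper_force: 1.3
```

>>> jog_arm([
  [0,0,0.2,0,0,0],
  [0,0,0.3,0,0,0],
  [0,0,0.3,0,0,0],
])

```text
time_s: 9.5
position: [0.5313, -0.3204, 0.067]
tool_rot: [[1.0, 0.0, 0.0], [0.0, -1.0, -0.0], [0.0, 0.0, -1.0]]
ft_force: [-2.8, 0.3, 5.3]
grip_width: 0.0
gripper_force: 2.7
```

Force is 5.3 N at 3 mm of over-travel, so the button should be bottomed. I'll hold briefly a touch deeper, then lift off.

>>> jog_arm([
  [0,0,0.1,0,0,0],
  [0,0,0.1,0,0,0],
  [0,0,-1,0,0,0],
  [0,0,-4,0,0,0],
  [0,0,-8,0,0,0],
  [0,0,-12,0,0,0],
  [0,0,-12,0,0,0],
  [0,0,-12,0,0,0],
])

```text
time_s: 10.17
position: [0.5321, -0.3208, 0.1896]
tool_rot: [[1.0, 0.0, 0.004], [0.0, -1.0, -0.004], [0.004, 0.004, -1.0]]
ft_force: [0.1, 0.1, -1.2]
grip_width: 0.0
gripper_force: 0.0
```

Run:
```python
from h import *
for n in ("top","scene"):
    im=env.get_image(n);P=pts(im)
    for t,c in (("drive",(.532,-.3205)),("estop",(.532,-.236)),("valve",(.568,.2485)),("rock+",(.595,-.0315))):
        a=P[np.abs(P[...,:2]-np.array(c)).max(-1)<.009]; a=a[a[:,2]<.17]; print(n,t,len(a),np.median(a[:,2]) if len(a) else "")
    b=P[np.abs(P[...,:2]-np.array((.532,-.279))).max(-1)<.1]; b=b[(b[:,2]>.045)&(b[:,2]<.1)]
    print("CS rect",cv2.minAreaRect(b[:,:2].astype(np.float32)*1000))
cv2.imwrite("pics/s4.png",im["frame"][...,::-1])
o=env.observe();print(o["position"],o["ft_force"])
```

```text
top drive 0 
top estop 44 0.08726808665224683
top valve 48 0.15022483219796567
top rock+ 44 0.06799074130625848
CS rect ((531.2883911132812, -281.29718017578125), (149.8873748779297, 77.38536834716797), 89.87303924560547)
scene drive 42 0.0700984516669817
scene estop 54 0.08559231705058812
scene valve 139 0.14735728006503268
scene rock+ 59 0.06786559638857981
CS rect ((531.0311279296875, -279.8693542480469), (152.66685485839844, 82.71836853027344), 89.19539642333984)
[ 0.53101327 -0.32003861  0.18616247] [-0.37081573  0.83627668  0.23799103]
```

View pics/s4.png

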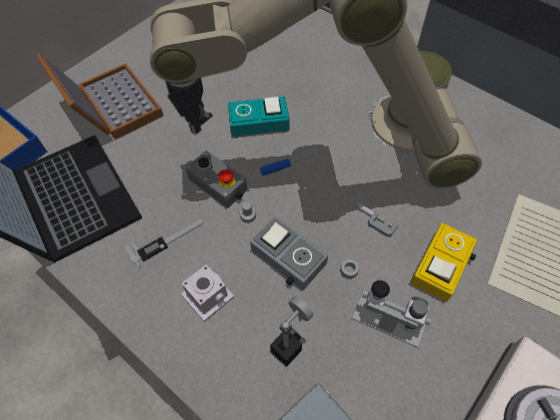

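The drive button is in at 70 mm, the e-stop is out, and nothing has been disturbed. The gripper is clear above the station at about (190,110).

```bash
python3 -c "
from rig import env
print(env.close_job())"
```

```text
the job is handed in; nothing more can be done
None
```

I pressed the air valve, power rocker and drive button in that order and handed the job in; the cameras showed all three on and the e-stop out, nothing appeared shifted, and no verdict came back.

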